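# Ease a press-fit clock back off evenly with a wedge

## Task

The back cover of the desk clock in the red holder is a tight press fit: take the square-handled wedge from the tool rack and push it down into the two thumb notches at the ends of the top seam by turns, only part-way at first, so that neither end of the cover ever gets more than 5 mm ahead of the other, until both ends stand open by 5 mm or more, even to within 3 mm. Nothing but the wedge may touch the cover. Then hang the wedge back in the rack in the place it came from, upright, let go of it, and leave the other tools, the tray and the jar where they are.

Things in the scene. Friction and masses are not known exactly. Their poses are not given: they have to be found in the camera images.
- wedge_mid (a point): Centre of the wooden handle of the wedge (loose hand tool, about 0.12 kg, hanging upright in the rack). Handle: the only square one, 22 x 22 mm, 60 mm tall, from 30 mm below to 30 mm above this point. Under it a steel flange 40 mm (tool x) x 24 mm (tool y) x 8 mm, its underside 38 mm below this point. Tool z is up; in the rack the tool's axes are parallel to the rack's.
- wedge_tip (a point): Tip of the wedge's blade, 70 mm straight below wedge_mid. The steel blade reaches 32 mm up from here to the flange; it is 14 mm wide along the tool's y and tapers symmetrically in thickness (along the tool's x) from 12 mm at the flange to 1.6 mm at the tip.
- clock: Desk clock in a red holder, fixed to the bench. Origin on the bench, in the rear face of the case, mid-width; x points out of the dial, away from the cover; y to the left seen from behind; z up. Case 116 mm wide (y), x = 0 to 50 mm, flat top 100 mm above the bench. Holder base 160 mm wide, x -53 to 77 mm, 18 mm high; jaws 63 mm high beside the case.
- notch_left (a point): Top of the left thumb notch: fixed to the clock at x -1.5, y +46 mm, 100 mm above the bench, level with the flat tops of case and cover, mid-way in the 3 mm gap between case (x = 0, rigid) and closed cover (gives towards -x). The gap runs along y and 80 mm straight down. Both edges have 5 mm radius: it is narrowest from 5 mm below this point. Notch about 24 mm long in y.
- notch_right (a point): The same for the right thumb notch, at y = -46 mm of the clock. Either notch: with the wedge's tip 9 mm below the notch's top it begins to open that end; 20 mm below, the end is open by about 3.5 mm; pushed right down (32 mm) the flange rests on the flat tops beside the notch and the end is open by about 7.5 mm.
- left_opening (a joint): How far the left end of the cover is open: rad; times 92 mm gives the opening at the left notch (0.054 = 5 mm). Starts at 0 to 0.006; end stop at 0.109. Held by friction: about 4 N sideways at the notch moves it, and it stays where it is left. Pushing at one notch opens that end only.
- right_opening (a joint): The same for the right end of the cover, at the right notch.
- cover: Steel back cover of the clock, 116 mm wide, 80 mm high, 12 mm thick, on the clock's -x side; its axes are parallel to the clock's while both ends are equally open (it turns about z as one end gets ahead). A 52 mm long, 5 mm high lip at mid-width reaches over the top of the case, so the wedge can enter only at the notches.
- rack: Fixed tool rack: two aluminium rails along its y, 220 mm long, 17 mm apart, tops 60 mm above the bench; origin on the bench at the middle, z up. Three tools hang by their flanges between the rails: one at the middle and one 60 mm to either side along y. The wedge may be any of them. Handles reach up to 128 mm above the bench.
- punch_mid (a point): Bystander: a punch with a round bulged handle (24 mm across, 54 mm tall), hanging in the rack; this point is on its axis, 38 mm above the underside of its flange.
- scraper_mid (a point): Bystander: a scraper with a flat handle (10 x 26 mm, 48 mm tall), hanging in the rack; this point is on its axis, 38 mm above the underside of its flange.
- tray: Bystander: loose open wooden parts tray, 130 x 150 x 24 mm, origin under its middle.
- jar: Bystander: loose glass jar with a black lid, 60 mm across, 70 mm tall, origin under its middle.
- press: Fixed red case press, an obstacle: base 80 x 80 mm, 198 mm tall with its black hand wheel; origin under its middle.
Things that resemble listed ones, but are neither listed nor needed, are in the scene too. Leave any purple or turquoise look-alike of the part that bears wedge_mid alone.

How it is judged (in metres and radians):
On the way, in this order (a step that is already met when the one before it is completed fails the run):
1. one end of the cover has been eased open by more than 1.4 mm (value of joint any of left_opening, right_opening above 0.015 rad), for 0.1 s.
2. the other end has been eased open by more than 1.4 mm too (value of joint each of left_opening, right_opening above 0.015 rad), for 0.1 s.
3. both ends stand open by at least 5 mm, even to within 3 mm (value of joint each of left_opening, right_opening above 0.0545 rad and angle between the x axis of cover and the x axis of clock, either way round below 0.033 rad), for 0.2 s.
At the end, for the whole second after the job is handed in: Both ends of the cover stand open by at least 5 mm, even to within 3 mm; the wedge hangs in the rack within 15 mm of where it was taken, upright within 0.15 rad, released and at rest (all of step 3 and distance of wedge_mid from where it was at the start of the episode below 0.015 m and angle between wedge_mid's own z axis and vertical below 0.15 rad and linear speed of wedge below 0.02 m/s); the robot touches nothing.
It fails at once if one end of the cover gets more than 5 mm ahead of the other (the cover cocks) (angle between the x axis of cover and the x axis of clock, either way round above 0.0545 rad).
It fails at once if the fingers or arm touch the cover (contact force between any of the fingers, the arm and cover above 0.5 N).
It fails at once if a bystander (punch, scraper, tray or jar) is moved by more than 20 mm (distance of any of punch_mid, scraper_mid, tray, jar from where it was at the start of the episode above 0.02 m).
It also fails if it takes over 67 s, if anything falls off the work surface, if the arm or the gripper's body presses on something with over 40 N, if the wrist force passes 120 N, or if a joint passes its speed limit or range.

## Robot

A 6-joint arm with a two-finger parallel gripper is mounted at the origin on the work surface. World frame = base frame: x ahead of the robot, y to its left, z up, the work surface at z = 0. Lengths are in m, angles in degrees, forces in N, time in s.
With the tool pointing down it reaches from about 0.425 to 0.95 m from the base axis. Payload 3.5 kg.
Tool frame: the origin (TCP) lies midway between the tips of the shut fingers; the grasp point (between the pads) lies 19 mm behind it; z points along the fingers, y is the line along which they close (so a half turn about z gives the same grasp; the last joint's range is limited). The gripper opens to 85 mm and grips with 20 to 120 N. Pads are 22 mm wide; open, the fingers measure 114 mm over their backs; the gripper's body (76 mm by 85 mm) begins 54 mm behind the grasp point. The pads swing forward as they close: fully open they stand 13 mm farther back than shut.
Start: joints at [-76.776, 16.404, 90.338, -0, 73.258, -8.594], TCP at [0.251, -0.627, 0.231] pointing down, gripper open.
Joint ranges: [-158.93, 158.93], [-51.34, 127.21], [12.03, 142.37], [-87.48, 267.48], [13.55, 161.25], [-162.69, 162.69]. Speed limits (degrees/s): [159.86, 159.86, 180, 180, 180, 180].

## Interface

Orientations are given as a 3x3 rotation matrix whose columns are the frame's x, y, z axes.
In Python, from station import env, viewer gives the robot as it stands.
- The arm moves only by the shell command python3 -m inch 'ROWS' [FORCE]. ROWS is JSON, a list of rows, each an object with "claw": the gripper command: -1 is shut, 1 is fully open, values between are in proportion; "delta_pos": the shift along the tool's x, y, z in m, a list of three; "turn": the turn about the tool's z in degrees. In form: [{"claw": claw, "delta_pos": [tx, ty, tz], "turn": turn}, ...]. A call has 1 to 5 rows; each row is the pose to reach, as a shift and turn from the pose commanded when the call began, along the tool's axes at that moment; what a row does not reach only later rows make up. A row lasts 1/12 s, in which the tool goes at most 41.7 mm and 7.16 degrees, less where a joint would pass 70% of its speed; a pose out of reach is approached as far as the arm can. A call with a gripper value outside its range is refused whole. The fingers move at their own pace and stop on an object; FORCE is the grip in N (left out, the last holds). Time passes only in rows, so rows that repeat a pose let the fingers close. It gives the time, the measured TCP pose, the force, the opening and the grip force at its end, in the units of the state.
- env.get_state(): the state, without advancing time (a new reading comes with each control period).
- viewer.read_camera(name): name is "side" or "top"; returns the picture (400x640x3 uint8, red, green, blue); there is no depth.
- viewer.get_calibration(name): a dict with "K" (3x3 intrinsics, pixels), "k1" (the pictures are not rectified: a ray, as slopes to the right and down, at radius r is drawn at 1 + k1 r^2 times it, then the intrinsics apply), "origin" and "orientation" of the camera in the world. Camera axes: x right, y down, z forward; pixel columns grow to the right and rows downward; lengths in m; the calibration is good to about 2 mm. A picture is of the moment at which its call begins. get_calibration takes no time and is no camera call.
- env.job_done(): hands the job in; it is judged then, once.
The state is a dict: "time": time; "joint_pos": joint angles; "qvel": joint speeds; "joint_torque": joint torques, N m; "tool_pos": TCP position; "tcp_rot": TCP orientation; "force": force on the tool from outside, world axes, zero at the start; "ft_torque": the same for the moment, N m; "grip_width": finger opening in m; "grasp_force": force on a finger pad.
Only numpy, scipy, OpenCV 4.12 (cv2) and the standard library are available. Lean on these libraries where they do the work, as an engineer would, in place of code of your own. Each camera call takes 0.05 s, during which the arm holds its last target. There are 200 camera calls.

## Working session

There is one attempt and no reset: what is moved stays moved. The work goes in short steps, Python scripts to look and compute and a shell command to move; the robot and the scene stay as the last step left them, time stands still between calls to the robot, and variables do not carry over. Pictures are saved under pics/ and viewed, at most 11 in all, crops included, and the job is handed in when it is done.

```bash
ls; mkdir -p pics; cat > look.py <<'E'
from station import env, viewer
import cv2,sys
for n in ("top","side"):
    im=viewer.read_camera(n); cv2.imwrite(f"pics/{n}_{sys.argv[1]}.png",cv2.cvtColor(im,cv2.COLOR_RGB2BGR))
    c=viewer.get_calibration(n); print(n,c)
s=env.get_state(); print(s)
E
python3 look.py a
```

```text
pics
top {'K': array([[437.58157621,   0.        , 321.43337465],
       [  0.        , 437.58157621, 200.70219737],
       [  0.        ,   0.        ,   1.        ]]), 'k1': -0.12245457744590348, 'origin': array([ 0.45514965, -0.04925144,  1.17015837]), 'orientation': array([[-0.0192097 , -0.99857946,  0.04969961],
       [-0.99980147,  0.01892258, -0.0062413 ],
       [ 0.00529198, -0.04980964, -0.99874471]])}
side {'K': array([[442.07472485,   0.        , 322.59997994],
       [  0.        , 442.07472485, 196.35883005],
       [  0.        ,   0.        ,   1.        ]]), 'k1': 0.01227448477071271, 'origin': array([ 0.25817556, -0.72413221,  0.91923518]), 'orientation': array([[ 0.93972142, -0.25305616,  0.22997009],
       [-0.34190923, -0.70455446,  0.62185296],
       [ 0.00466273, -0.66299744, -0.74860715]])}
{'time': 0.1, 'joint_pos': array([-7.67786389e+01,  1.64513991e+01,  9.04151612e+01, -6.09557682e-04,
        7.32601653e+01, -8.59445933e+00]), 'qvel': array([-0.03592647, -0.10795087, -0.11432608, -0.02642242, -0.06825713,
       -0.04684503]), 'joint_torque': array([ 7.18508636e-04, -4.07294226e+01, -2.93698418e+01, -1.41712458e-04,
        3.39477883e-03,  8.41062729e-06]), 'tool_pos': array([ 0.25073009, -0.62605179,  0.2300432 ]), 'tcp_rot': array([[ 9.28382190e-01,  3.71626485e-01, -5.15781612e-04],
       [ 3.71626704e-01, -9.28379753e-01,  2.15081973e-03],
       [ 3.20460368e-04, -2.18846095e-03, -9.99997554e-01]]), 'force': array([-0.65014876, -0.53196176, -0.40190298]), 'ft_torque': array([ 0.03629717,  0.00730625, -0.02938331]), 'grasp_force': 0.0, 'grip_width': 0.0856710329404296}
```

View pics/top_a.png

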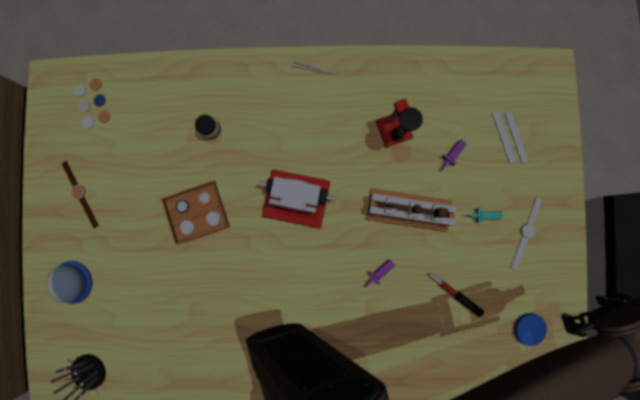

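View pics/side_a.png

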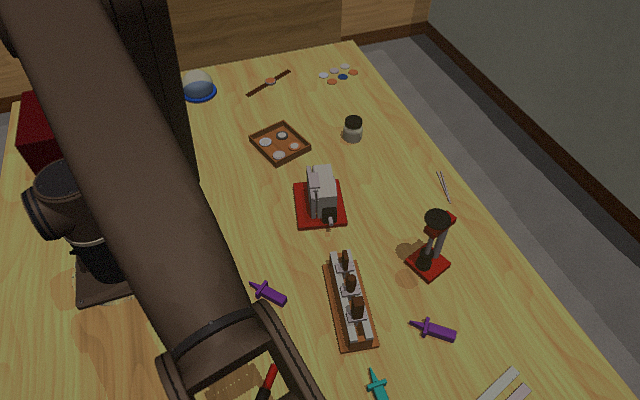

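The top view shows the clock at about (296,195), the rack at about (410,208) with three handles, the press at (400,123), the tray at (196,212) and the jar at (207,127). The side view shows the three handles at (345,260), (351,283) and (357,307).

Wedge candidates:
- Rack tools, top (380,203), (414,208), (441,212).
- Purple look-alikes, top (453,154) and (380,272): excluded.
- Turquoise look-alike, top (487,215): excluded.

I'll check the rack tools in a close crop.

```bash
python3 - <<'E'
import cv2,numpy as np
t=cv2.imread('pics/top_a.png');s=cv2.imread('pics/side_a.png')
a=cv2.resize(t[180:235,360:460],(800,440),interpolation=cv2.INTER_CUBIC)
a=np.clip(a.astype(float)*1.6,0,255).astype('uint8')
b=cv2.resize(s[240:355,315:385],(365,600),interpolation=cv2.INTER_CUBIC)
c=cv2.resize(s[155:240,285:355],(430,522),interpolation=cv2.INTER_CUBIC)
o=np.zeros((600,797,3),'uint8');o[:,:365]=b;o[:522,366:796]=c;o=np.clip(o*1.3,0,255).astype('uint8')
cv2.imwrite('pics/c1.png',o)
d=np.clip(cv2.resize(t[160:235,255:340],(680,600),interpolation=cv2.INTER_CUBIC)*1.5,0,255).astype('uint8')
cv2.imwrite('pics/c2.png',d);cv2.imwrite('pics/c3.png',a)
E
```

```text
(no output)
```

View pics/c1.png

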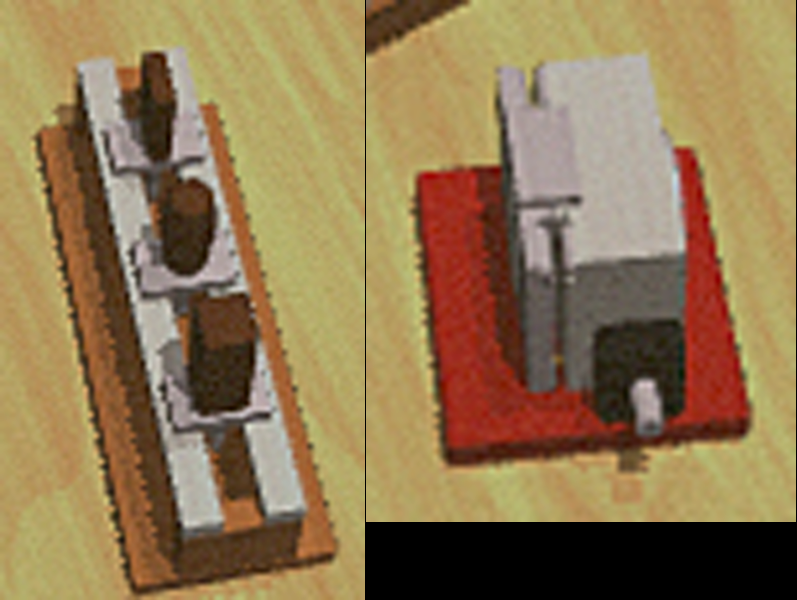

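View pics/c2.png

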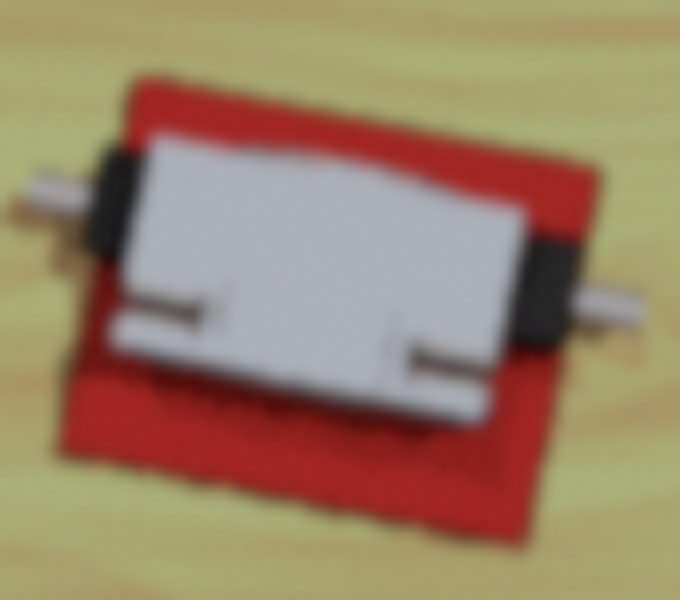

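View pics/c3.png

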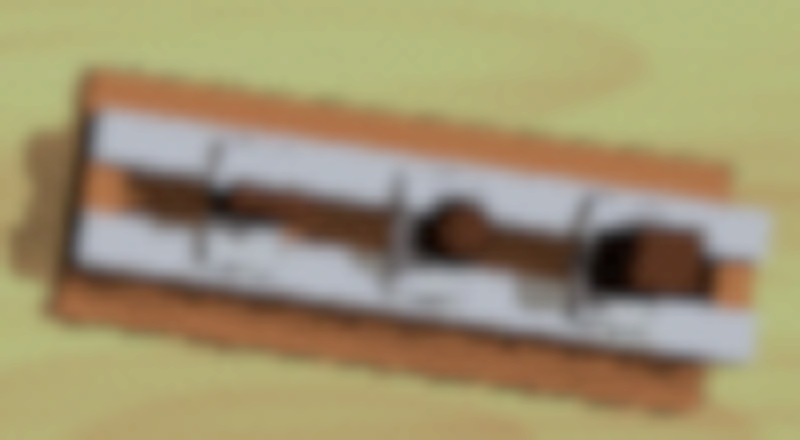

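The crops show the wedge as the only square handle: top (443.5,212.5), side (357.8,301), at the near right end of the rack. The middle tool is the round punch and the far one is the flat scraper. The notches are dark slots on the clock's lower edge in the top view, at about (275,198) and (311,205), so the cover faces the robot. Next I'll measure.

```bash
cat > geo.py <<'E'
import cv2,numpy as np
from station import env,viewer
C={n:viewer.get_calibration(n) for n in("top","side")}
def ray(n,p):
    c=C[n];u=cv2.undistortPoints(np.array(p,float).reshape(-1,1,2),c["K"],np.array([c["k1"],0,0,0,0.]))[:,0]
    d=np.c_[u,np.ones(len(u))]@c["orientation"].T
    return c["origin"],d
def plane(n,p,z):
    o,d=ray(n,p);return o+d*((z-o[2])/d[:,2])[:,None]
def tri(pt,ps):
    o1,d1=ray("top",[pt]);o2,d2=ray("side",[ps]);A=0;b=0
    for o,d in((o1,d1[0]),(o2,d2[0])):
        d=d/np.linalg.norm(d);P=np.eye(3)-np.outer(d,d);A=A+P;b=b+P@o
    return np.linalg.solve(A,b)
def proj(n,X):
    c=C[n];R=c["orientation"].T;X=np.array(X,float).reshape(-1,3)
    return cv2.projectPoints(X,cv2.Rodrigues(R)[0],-R@c["origin"],c["K"],np.array([c["k1"],0,0,0,0.]))[0][:,0]
E
cat > m.py <<'E'
from geo import *
np.set_printoptions(precision=4,suppress=True)
t=cv2.imread('pics/top_a.png').astype(int);s=cv2.imread('pics/side_a.png').astype(int)
def big(m,x0,y0,x1,y1):
    k=np.zeros(m.shape,'uint8');k[y0:y1,x0:x1]=m[y0:y1,x0:x1]
    c=max(cv2.findContours(k,cv2.RETR_EXTERNAL,cv2.CHAIN_APPROX_NONE)[0],key=cv2.contourArea);return c
B,G,R=[t[...,i] for i in range(3)]
red=(R>70)&(G<0.45*R)
case=(abs(R-B)<40)&(R>80)&(B>G-10)
def rect(c,z,n="top"):
    h=cv2.convexHull(c)[:,0].astype(float)
    w=plane(n,h,z)[:,:2]
    (cx,cy),(a,b),an=cv2.minAreaRect((w*1000).astype(np.float32));return cx,cy,a,b,an
print('red base',rect(big(red|case,250,160,340,235),.018), rect(big(red,250,160,340,235),.018))
c=big(case,255,165,335,230);print('case top',rect(c,.1),cv2.boundingRect(c))
hull=cv2.convexHull(big(case,362,180,462,235));print('rails',rect(hull,.06))
B,G,R=[s[...,i] for i in range(3)]
print('wedge top z.128: top',plane("top",[[443.1,212.3]],.128),'side',plane("side",[[357.5,300.5]],.128),'tri',tri((443.1,212.3),(357.5,300.5)))
# notch profiles in the top image: subpixel dark minimum across columns
g=t.sum(2)
for x in list(range(269,282))+list(range(303,319)):
    col=g[190:212,x]; print(x,190+col.argmin(),col.min(),end=' | ')
print()
for n,p in(("top",(275.6,198.2)),("top",(311.3,204.9))): print(plane(n,[p],.1))
E
python3 m.py
```

```text
red base (519.8859252929688, 11.631553649902344, 155.3277587890625, 124.80052185058594, 77.20496368408203) (483.1761779785156, 19.065162658691406, 157.99417114257812, 58.759403228759766, 81.78828430175781)
case top (527.3623657226562, 9.641242980957031, 119.55252075195312, 70.39183807373047, 77.1568374633789) (269, 177, 52, 36)
rails (500.4939880371094, -292.10089111328125, 218.67501831054688, 19.548351287841797, 80.60914611816406)
wedge top z.128: top [[ 0.4735 -0.3482  0.128 ]] side [[ 0.4721 -0.3487  0.128 ]] tri [ 0.473  -0.3483  0.1268]
269 190 64 | 270 206 103 | 271 206 103 | 272 206 96 | 273 206 94 | 274 207 83 | 275 207 75 | 276 207 73 | 277 207 79 | 278 207 76 | 279 207 77 | 280 208 77 | 281 208 77 | 303 211 126 | 304 211 138 | 305 211 154 | 306 211 176 | 307 205 181 | 308 205 176 | 309 205 178 | 310 205 184 | 311 206 187 | 312 206 184 | 313 206 183 | 314 206 182 | 315 206 180 | 316 207 164 | 317 207 142 | 318 203 111 | 
[[0.5167 0.0563 0.1   ]]
[[ 0.4986 -0.0309  0.1   ]]
```

The wedge is at (0.4728,-0.3483) with rack yaw -9.4°. The notch centres are at L (0.5176,0.0589) and R (0.4972,-0.0309) with clock yaw -12.8°; separate estimates agree to about 1 mm.

```bash
cat > d.py <<'E'
# d.py x y z yawY : tool-frame shift and turn from the measured pose to the target
import sys,numpy as np
from station import env
s=env.get_state();x=list(map(float,sys.argv[1:5]))
R=s["tcp_rot"];dl=R.T@(np.array(x[:3])-s["tool_pos"])
yaw=np.degrees(np.arctan2(R[1,1],R[0,1]))
print('t%.2f'%s["time"],'tcp',s["tool_pos"].round(4),'yawY %.2f'%yaw,'F',s["force"].round(1),'w %.4f gf %.1f'%(s["grip_width"],s["grasp_force"]),'tilt',R[:,2].round(4))
print('shift',dl.round(4),'turn %.2f'%(-(x[3]-yaw)))
E
P='{"claw":1,"delta_pos":[0.309,-0.175,0.020],"turn":-58.8}'
python3 -m inch '[{"claw":1,"delta_pos":[0.309,-0.175,0.020],"turn":-58.8},{"claw":1,"delta_pos":[0.309,-0.175,0.020],"turn":-58.8},{"claw":1,"delta_pos":[0.309,-0.175,0.020],"turn":-58.8},{"claw":1,"delta_pos":[0.309,-0.175,0.020],"turn":-58.8},{"claw":1,"delta_pos":[0.309,-0.175,0.020],"turn":-58.8}]' 80
python3 d.py 0.4728 -0.3483 0.20 -9.4
```

```text
time: 0.52
tool_pos: [0.3814, -0.4623, 0.2189]
tcp_rot: [[0.531, 0.848, -0.0], [0.848, -0.531, 0.001], [0.001, -0.001, -1.0]]
force: [1.1, -0.1, 0.7]
grip_width: 0.0852
grasp_force: 0.0
t0.52 tcp [ 0.3814 -0.4623  0.2189] yawY -32.06 F [ 1.1 -0.1  0.7] w 0.0852 gf 0.0 tilt [-4.e-04  1.e-03 -1.e+00]
shift [0.1451 0.0169 0.0189] turn -22.66
```

```bash

python3 -m inch '[{"claw":1,"delta_pos":[0.145,0.017,0.019],"turn":-22.6},{"claw":1,"delta_pos":[0.145,0.017,0.019],"turn":-22.6},{"claw":1,"delta_pos":[0.145,0.017,0.019],"turn":-22.6},{"claw":1,"delta_pos":[0.145,0.017,0.019],"turn":-22.6},{"claw":1,"delta_pos":[0.145,0.017,0.019],"turn":-22.6}]' >/dev/null
python3 d.py 0.4728 -0.3483 0.084 -9.4
```

```text
t0.93 tcp [ 0.4746 -0.3464  0.199 ] yawY -9.44 F [-0.9  0.6 -1.7] w 0.0857 gf 0.0 tilt [-0.0012  0.0033 -1.    ]
shift [-0.0025 -0.0012  0.115 ] turn -0.04
```

```bash

python3 -m inch '[{"claw":1,"delta_pos":[-0.002,-0.001,0.02],"turn":0},{"claw":1,"delta_pos":[-0.002,-0.001,0.04],"turn":0},{"claw":1,"delta_pos":[-0.002,-0.001,0.05],"turn":0},{"claw":1,"delta_pos":[-0.002,-0.001,0.05],"turn":0},{"claw":1,"delta_pos":[-0.002,-0.001,0.05],"turn":0}]' >/dev/null
python3 d.py 0.4728 -0.3483 0.084 -9.4
```

```text
t1.35 tcp [ 0.4708 -0.3529  0.15  ] yawY -9.83 F [ 0.4 -0.8  0.5] w 0.0852 gf 0.0 tilt [-0.0013  0.0012 -1.    ]
shift [0.0048 0.0013 0.066 ] turn -0.43
```

```bash

python3 -m inch '[{"claw":1,"delta_pos":[0,0,0],"turn":0},{"claw":1,"delta_pos":[0,0,0],"turn":0},{"claw":1,"delta_pos":[0,0,0],"turn":0}]' >/dev/null
python3 d.py 0.4728 -0.3483 0.084 -9.4
```

```text
t1.60 tcp [ 0.4719 -0.3534  0.152 ] yawY -9.79 F [ 0.  -1.3  0.4] w 0.0849 gf 0.0 tilt [ 0.0016 -0.0017 -1.    ]
shift [ 0.0053 -0.0001  0.068 ] turn -0.39
```

```bash

python3 -m inch '[{"claw":1,"delta_pos":[0.005,0,0.01],"turn":-0.4},{"claw":1,"delta_pos":[0.005,0,0.035],"turn":-0.4},{"claw":1,"delta_pos":[0.005,0,0.06],"turn":-0.4},{"claw":1,"delta_pos":[0.005,0,0.067],"turn":-0.4},{"claw":1,"delta_pos":[0.005,0,0.067],"turn":-0.4}]' >/dev/null
for i in 1 2; do python3 -m inch '[{"claw":1,"delta_pos":[0,0,0],"turn":0}]' >/dev/null
python3 d.py 0.4728 -0.3483 0.084 -9.4; done
```

```text
t2.10 tcp [ 0.4724 -0.3475  0.0836] yawY -9.36 F [ 1.  -1.1  0.8] w 0.0853 gf 0.0 tilt [-3.e-04  4.e-04 -1.e+00]
shift [-0.0007  0.0005 -0.0004] turn 0.04
t2.18 tcp [ 0.4732 -0.3485  0.0852] yawY -9.36 F [-0.1 -0.4 -0.3] w 0.0855 gf 0.0 tilt [ 0.0019 -0.002  -1.    ]
shift [ 0.0001 -0.0004  0.0012] turn 0.04
```

```bash
python3 look.py b >/dev/null; python3 - <<'E'
import cv2,numpy as np
t=cv2.imread('pics/top_b.png');s=cv2.imread('pics/side_b.png')
o=np.zeros((500,800,3),'uint8')
o[:,:400]=cv2.resize(t[160:260,390:470],(400,500),interpolation=2);o[:,400:]=cv2.resize(s[235:360,300:400],(400,500),interpolation=2)
cv2.imwrite('pics/b1.png',np.clip(o*1.5,0,255))
E
```

```text
[ WARN:0@0.073] global loadsave.cpp:1063 imwrite_ Unsupported depth image for selected encoder is fallbacked to CV_8U.
```

View pics/b1.png

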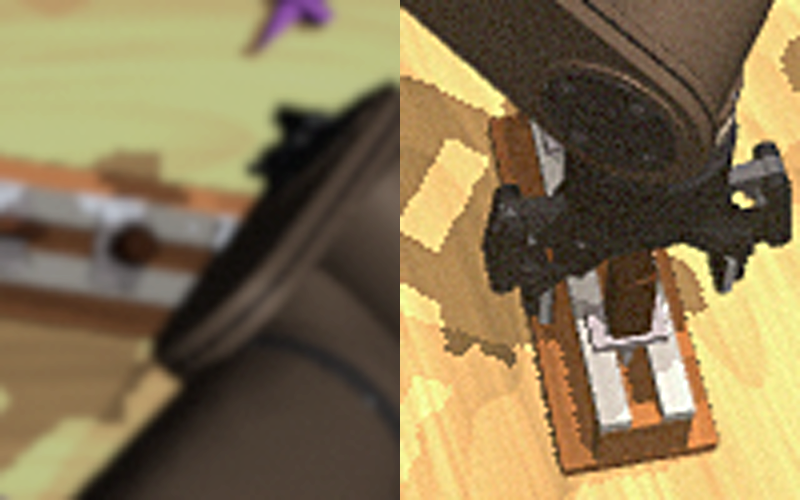

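The fingers straddle the square handle: in the side crop it sits between them at about (630,290), with the flange still on the rails. Closing now.

```bash

for i in 1 2; do python3 -m inch '[{"claw":-1,"delta_pos":[0,0,0],"turn":0},{"claw":-1,"delta_pos":[0,0,0],"turn":0},{"claw":-1,"delta_pos":[0,0,0],"turn":0},{"claw":-1,"delta_pos":[0,0,0],"turn":0},{"claw":-1,"delta_pos":[0,0,0],"turn":0}]' 80 |tail -4; python3 d.py 0.4728 -0.3483 0.084 -9.4; done
```

```text
tcp_rot: [[0.163, 0.987, 0.0], [0.987, -0.163, -0.0], [-0.0, 0.0, -1.0]]
force: [0.8, 0.2, 0.3]
grip_width: 0.0258
grasp_force: 0.0
t2.70 tcp [ 0.4723 -0.3477  0.0837] yawY -9.37 F [0.8 0.2 0.3] w 0.0258 gf 0.0 tilt [ 1.e-04 -1.e-04 -1.e+00]
shift [-0.0005  0.0005 -0.0003] turn 0.03
tcp_rot: [[0.163, 0.987, 0.0], [0.987, -0.163, -0.0], [-0.0, 0.0, -1.0]]
force: [-0.4, 1.0, 1.8]
grip_width: 0.0213
grasp_force: 78.4
t3.12 tcp [ 0.4725 -0.3478  0.0839] yawY -9.37 F [-0.4  1.   1.8] w 0.0213 gf 78.4 tilt [ 3.e-04 -3.e-04 -1.e+00]
shift [-0.0004  0.0004 -0.0001] turn 0.03
```

```bash

python3 -m inch '[{"claw":-1,"delta_pos":[0,0,-0.02],"turn":0},{"claw":-1,"delta_pos":[0,0,-0.06],"turn":0},{"claw":-1,"delta_pos":[0,0,-0.1],"turn":0},{"claw":-1,"delta_pos":[0,0,-0.12],"turn":0},{"claw":-1,"delta_pos":[0,0,-0.12],"turn":0}]' >/dev/null
python3 -m inch '[{"claw":-1,"delta_pos":[0.02,-0.002,0],"turn":1},{"claw":-1,"delta_pos":[0.055,-0.005,0],"turn":2},{"claw":-1,"delta_pos":[0.09,-0.008,0],"turn":3.4},{"claw":-1,"delta_pos":[0.125,-0.011,0],"turn":3.4},{"claw":-1,"delta_pos":[0.16,-0.014,0],"turn":3.4}]' >/dev/null
python3 d.py 0.4972 -0.0309 0.204 -12.8
```

```text
t3.95 tcp [ 0.4834 -0.1856  0.2014] yawY -12.83 F [ 0.7 -0.1 -0.2] w 0.0213 gf 78.4 tilt [-0.0029  0.002  -1.    ]
shift [ 0.1539 -0.0209 -0.0023] turn -0.03
```

```bash

python3 -m inch '[{"claw":-1,"delta_pos":[0.035,-0.005,0],"turn":0},{"claw":-1,"delta_pos":[0.07,-0.01,0],"turn":0},{"claw":-1,"delta_pos":[0.105,-0.014,0],"turn":0},{"claw":-1,"delta_pos":[0.135,-0.018,0],"turn":0},{"claw":-1,"delta_pos":[0.154,-0.021,0],"turn":0}]' >/dev/null
for i in 1 2 3; do python3 -m inch '[{"claw":-1,"delta_pos":[0,0,0],"turn":0}]' >/dev/null;python3 d.py 0.4972 -0.0309 0.172 -12.8; done
python3 look.py c >/dev/null; python3 - <<'E'
import cv2,numpy as np
t=cv2.imread('pics/top_c.png');s=cv2.imread('pics/side_c.png')
o=np.zeros((500,800,3),'uint8')
o[:,:400]=cv2.resize(t[150:250,260:340],(400,500),interpolation=2);o[:,400:]=cv2.resize(s[110:235,270:370],(400,500),interpolation=2)
cv2.imwrite('pics/c4.png',np.clip(o*1.4,0,255).astype('uint8'))
E
```

```text
t4.45 tcp [ 0.4969 -0.0292  0.2015] yawY -12.53 F [-0.5 -0.4 -1.1] w 0.0207 gf 78.4 tilt [-0.0034  0.0022 -1.    ]
shift [-0.0016  0.0008  0.0295] turn 0.27
t4.53 tcp [ 0.4972 -0.0318  0.2019] yawY -12.63 F [ 0.1 -0.7 -1.3] w 0.0213 gf 78.4 tilt [-2.8e-03  3.0e-04 -1.0e+00]
shift [ 0.0009 -0.0001  0.0299] turn 0.17
t4.62 tcp [ 0.4976 -0.0331  0.2025] yawY -12.77 F [-0.6 -0.  -1.1] w 0.0214 gf 78.4 tilt [-0.0019 -0.     -1.    ]
shift [ 0.0021 -0.0008  0.0305] turn 0.03
```

View pics/c4.png

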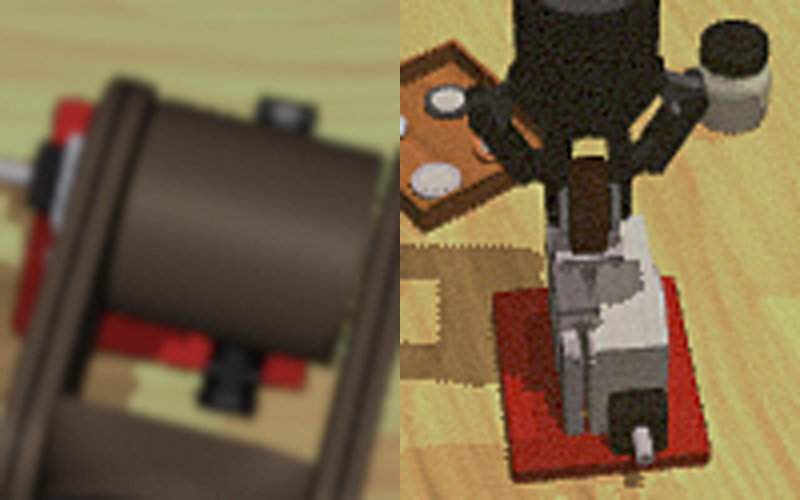

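The side crop shows the wedge upright in the grip above the right notch, handle at about (590,200) and blade clear of the top. I'll lower it slowly and watch the force.

```bash

python3 -m inch '[{"claw":-1,"delta_pos":[0.001,0,0.01],"turn":0},{"claw":-1,"delta_pos":[0.001,0,0.03],"turn":0},{"claw":-1,"delta_pos":[0.001,0,0.042],"turn":0},{"claw":-1,"delta_pos":[0.001,0,0.046],"turn":0},{"claw":-1,"delta_pos":[0.001,0,0.046],"turn":0}]' 100 >/dev/null
for i in 1 2 3; do python3 -m inch '[{"claw":-1,"delta_pos":[0,0,0],"turn":0}]' >/dev/null;python3 d.py 0.4972 -0.0309 0.138 -12.8; done
python3 look.py d >/dev/null; python3 - <<'E'
import cv2,numpy as np
s=cv2.imread('pics/side_d.png')
cv2.imwrite('pics/d1.png',np.clip(cv2.resize(s[150:220,290:350],(514,600),interpolation=2)*1.4,0,255).astype('uint8'))
E
```

```text
t5.22 tcp [ 0.4984 -0.032   0.1575] yawY -12.80 F [ 0.6 -1.1 -0.3] w 0.0209 gf 98.6 tilt [-5.e-04  2.e-04 -1.e+00]
shift [ 0.0008 -0.0014  0.0195] turn -0.00
t5.30 tcp [ 0.499  -0.032   0.1584] yawY -12.78 F [ 0.7  0.1 -1.1] w 0.0211 gf 98.6 tilt [ 1.5e-03 -4.0e-04 -1.0e+00]
shift [ 0.0007 -0.002   0.0204] turn 0.02
t5.38 tcp [ 0.4991 -0.032   0.1587] yawY -12.77 F [-0.2 -0.6 -0.5] w 0.0209 gf 98.6 tilt [ 2.e-03 -5.e-04 -1.e+00]
shift [ 0.0006 -0.0021  0.0207] turn 0.03
```

View pics/d1.png

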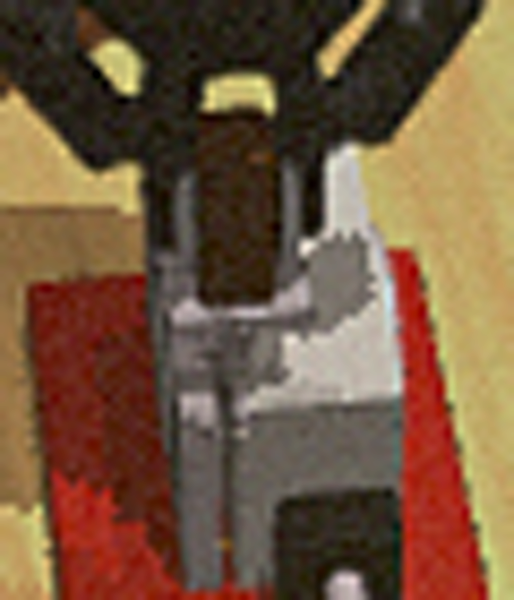

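The blade, at about (235,355) in the crop, lines up with the slit at about (228,420). The flange is still above the tops. Continuing down.

```bash

python3 -m inch '[{"claw":-1,"delta_pos":[0.0007,-0.0017,0],"turn":0},{"claw":-1,"delta_pos":[0.0007,-0.0017,0.004],"turn":0},{"claw":-1,"delta_pos":[0.0007,-0.0017,0.008],"turn":0},{"claw":-1,"delta_pos":[0.0007,-0.0017,0.010],"turn":0},{"claw":-1,"delta_pos":[0.0007,-0.0017,0.010],"turn":0}]' >/dev/null
for i in 1 2; do python3 -m inch '[{"claw":-1,"delta_pos":[0,0,0],"turn":0}]' >/dev/null;python3 d.py 0.4972 -0.0309 0.138 -12.8; done
python3 -m inch '[{"claw":-1,"delta_pos":[0,0,0.0015],"turn":0},{"claw":-1,"delta_pos":[0,0,0.003],"turn":0},{"claw":-1,"delta_pos":[0,0,0.0045],"turn":0},{"claw":-1,"delta_pos":[0,0,0.006],"turn":0},{"claw":-1,"delta_pos":[0,0,0.006],"turn":0}]' >/dev/null
for i in 1 2; do python3 -m inch '[{"claw":-1,"delta_pos":[0,0,0],"turn":0}]' >/dev/null;python3 d.py 0.4972 -0.0309 0.138 -12.8; done
```

```text
t5.98 tcp [ 0.4961 -0.0305  0.1467] yawY -12.77 F [-0.7  0.2 -1.6] w 0.0210 gf 99.0 tilt [-2.2e-03  6.0e-04 -1.0e+00]
shift [-0.0002  0.0012  0.0087] turn 0.03
t6.07 tcp [ 0.4962 -0.0305  0.1469] yawY -12.77 F [-2.   0.4 -2. ] w 0.0211 gf 99.0 tilt [-2.1e-03  6.0e-04 -1.0e+00]
shift [-0.0002  0.0011  0.0089] turn 0.03
t6.57 tcp [ 0.4961 -0.0305  0.1436] yawY -12.75 F [-9.3  2.6 10.8] w 0.0209 gf 101.0 tilt [-3.8e-03  6.0e-04 -1.0e+00]
shift [-0.0001  0.0012  0.0056] turn 0.05
t6.65 tcp [ 0.4961 -0.0305  0.1436] yawY -12.75 F [-9.   2.2 10.9] w 0.0212 gf 101.0 tilt [-3.7e-03  5.0e-04 -1.0e+00]
shift [-0.0001  0.0012  0.0056] turn 0.05
```

Fx is -9 N, so the case side is pushing the blade. I'll shift it slightly towards -x.

```bash

python3 -m inch '[{"claw":-1,"delta_pos":[0,-0.0005,0],"turn":0},{"claw":-1,"delta_pos":[0,-0.001,0],"turn":0},{"claw":-1,"delta_pos":[0,-0.001,0],"turn":0},{"claw":-1,"delta_pos":[0,-0.001,0],"turn":0}]' >/dev/null
python3 d.py 0.4972 -0.0309 0.138 -12.8
python3 -m inch '[{"claw":-1,"delta_pos":[0,-0.0005,0],"turn":0},{"claw":-1,"delta_pos":[0,-0.001,0],"turn":0},{"claw":-1,"delta_pos":[0,-0.001,0],"turn":0},{"claw":-1,"delta_pos":[0,-0.001,0],"turn":0}]' >/dev/null
python3 d.py 0.4972 -0.0309 0.138 -12.8
```

```text
t6.98 tcp [ 0.4959 -0.0305  0.1436] yawY -12.76 F [-6.5  0.9  8.8] w 0.0210 gf 100.4 tilt [-0.001  0.    -1.   ]
shift [-0.0002  0.0013  0.0056] turn 0.04
t7.32 tcp [ 0.4957 -0.0304  0.1436] yawY -12.76 F [-3.7 -0.2  8.1] w 0.0210 gf 100.1 tilt [ 1.5e-03 -5.0e-04 -1.0e+00]
shift [-0.0001  0.0016  0.0056] turn 0.04
```

```bash

python3 -m inch '[{"claw":-1,"delta_pos":[0,-0.001,0],"turn":0},{"claw":-1,"delta_pos":[0,-0.0015,0],"turn":0},{"claw":-1,"delta_pos":[0,-0.0015,0.002],"turn":0},{"claw":-1,"delta_pos":[0,-0.0015,0.003],"turn":0},{"claw":-1,"delta_pos":[0,-0.0015,0.003],"turn":0}]' >/dev/null
for i in 1 2; do python3 -m inch '[{"claw":-1,"delta_pos":[0,0,0],"turn":0}]' >/dev/null;python3 d.py 0.4972 -0.0309 0.138 -12.8; done
```

```text
t7.82 tcp [ 0.4951 -0.0304  0.1411] yawY -12.77 F [-3.7  0.2  8.4] w 0.0212 gf 100.6 tilt [ 0.0039 -0.0013 -1.    ]
shift [-0.      0.0021  0.0031] turn 0.03
t7.90 tcp [ 0.4951 -0.0304  0.1411] yawY -12.77 F [-2.8  0.7  7.8] w 0.0211 gf 100.6 tilt [ 0.0039 -0.0012 -1.    ]
shift [0.     0.0022 0.0031] turn 0.03
```

```bash

python3 -m inch '[{"claw":-1,"delta_pos":[0,-0.0007,0.001],"turn":0},{"claw":-1,"delta_pos":[0,-0.0012,0.002],"turn":0},{"claw":-1,"delta_pos":[0,-0.0015,0.003],"turn":0},{"claw":-1,"delta_pos":[0,-0.0015,0.004],"turn":0},{"claw":-1,"delta_pos":[0,-0.0015,0.004],"turn":0}]' >/dev/null
for i in 1 2; do python3 -m inch '[{"claw":-1,"delta_pos":[0,0,0],"turn":0}]' >/dev/null;python3 d.py 0.4972 -0.0309 0.138 -12.8; done
python3 look.py e >/dev/null; python3 - <<'E'
import cv2,numpy as np
s=cv2.imread('pics/side_e.png')
cv2.imwrite('pics/e1.png',np.clip(cv2.resize(s[150:220,290:350],(514,600),interpolation=2)*1.4,0,255).astype('uint8'))
E
```

```text
t8.40 tcp [ 0.4943 -0.0304  0.1371] yawY -12.77 F [-1.4  0.7  6. ] w 0.0211 gf 100.0 tilt [ 0.006  -0.0019 -1.    ]
shift [ 0.0001  0.003  -0.0009] turn 0.03
t8.48 tcp [ 0.4943 -0.0304  0.1371] yawY -12.77 F [-0.   1.2  7.2] w 0.0211 gf 100.0 tilt [ 0.006  -0.0019 -1.    ]
shift [ 0.0001  0.0029 -0.0009] turn 0.03
```

View pics/e1.png

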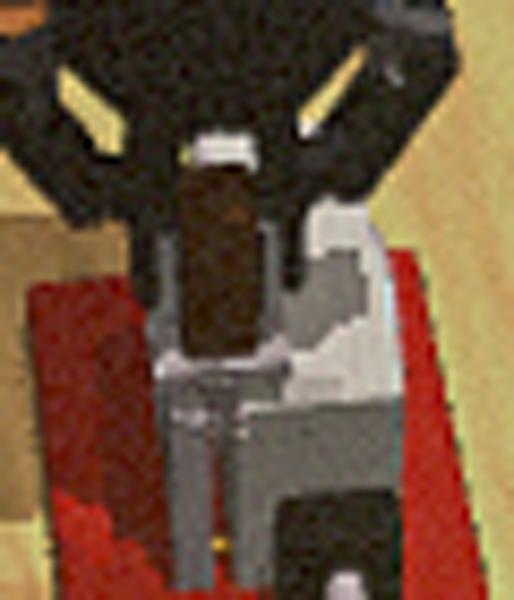

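The right slit is visibly wider, at about (225,470) in the crop, roughly 3 mm at 19 mm depth. The contact shows the true notch line is about 1.4 mm further towards -x than I measured. I'll withdraw and go to the left notch with that correction.

```bash

python3 -m inch '[{"claw":-1,"delta_pos":[0,0,-0.008],"turn":0},{"claw":-1,"delta_pos":[0,0,-0.02],"turn":0},{"claw":-1,"delta_pos":[0,0,-0.035],"turn":0},{"claw":-1,"delta_pos":[0,0,-0.045],"turn":0},{"claw":-1,"delta_pos":[0,0,-0.045],"turn":0}]' >/dev/null
python3 d.py 0.5162 0.0592 0.182 -12.8
python3 -m inch '[{"claw":-1,"delta_pos":[0.02,0,0],"turn":0},{"claw":-1,"delta_pos":[0.05,0.001,0],"turn":0},{"claw":-1,"delta_pos":[0.08,0.0015,0],"turn":0},{"claw":-1,"delta_pos":[0.092,0.0015,0],"turn":0},{"claw":-1,"delta_pos":[0.092,0.0015,0],"turn":0}]' >/dev/null
for i in 1 2 3 4; do python3 -m inch '[{"claw":-1,"delta_pos":[0,0,0],"turn":0},{"claw":-1,"delta_pos":[0,0,0],"turn":0}]' >/dev/null;python3 d.py 0.5162 0.0592 0.147 -12.8; done
```

```text
t9.00 tcp [ 0.4937 -0.03    0.1828] yawY -12.77 F [ 0.6 -0.5 -0.9] w 0.0204 gf 99.1 tilt [ 0.0055 -0.0015 -1.    ]
shift [0.092  0.0022 0.0008] turn 0.03
t9.58 tcp [0.5134 0.0591 0.1792] yawY -12.78 F [ 0.1  0.5 -1.5] w 0.0207 gf 99.1 tilt [-9.e-04 -6.e-04 -1.e+00]
shift [0.0007 0.0027 0.0322] turn 0.02
t9.75 tcp [0.5137 0.0588 0.1795] yawY -12.85 F [ 0.   0.1 -0.7] w 0.0209 gf 99.1 tilt [-2.e-04 -2.e-04 -1.e+00]
shift [0.0009 0.0024 0.0325] turn -0.05
t9.92 tcp [0.5138 0.0592 0.1797] yawY -12.83 F [-0.1  0.  -0.3] w 0.0210 gf 99.1 tilt [ 1.e-04 -1.e-04 -1.e+00]
shift [0.0005 0.0023 0.0327] turn -0.03
t10.08 tcp [0.5138 0.0596 0.1797] yawY -12.79 F [ 0.4  0.8 -1. ] w 0.0211 gf 99.1 tilt [ 1.e-04 -0.e+00 -1.e+00]
shift [0.0002 0.0024 0.0327] turn 0.01
```

```bash

python3 -m inch '[{"claw":-1,"delta_pos":[0,0.002,0.005],"turn":0},{"claw":-1,"delta_pos":[0,0.002,0.016],"turn":0},{"claw":-1,"delta_pos":[0,0.002,0.026],"turn":0},{"claw":-1,"delta_pos":[0,0.002,0.030],"turn":0},{"claw":-1,"delta_pos":[0,0.002,0.030],"turn":0}]' >/dev/null
for i in 1 2; do python3 -m inch '[{"claw":-1,"delta_pos":[0,0,0],"turn":0},{"claw":-1,"delta_pos":[0,0,0],"turn":0}]' >/dev/null;python3 d.py 0.5162 0.0592 0.147 -12.8; done
python3 -m inch '[{"claw":-1,"delta_pos":[0,0,0.0015],"turn":0},{"claw":-1,"delta_pos":[0,0,0.003],"turn":0},{"claw":-1,"delta_pos":[0,0,0.0045],"turn":0},{"claw":-1,"delta_pos":[0,0,0.006],"turn":0},{"claw":-1,"delta_pos":[0,0,0.006],"turn":0}]' >/dev/null
for i in 1 2; do python3 -m inch '[{"claw":-1,"delta_pos":[0,0,0],"turn":0}]' >/dev/null;python3 d.py 0.5162 0.0592 0.132 -12.8; done
```

```text
t10.67 tcp [0.5155 0.0594 0.1495] yawY -12.77 F [-0.2 -0.1 -1.4] w 0.0209 gf 99.1 tilt [-1.1e-03  2.0e-04 -1.0e+00]
shift [-0.0001  0.0007  0.0025] turn 0.03
t10.83 tcp [0.5155 0.0595 0.1497] yawY -12.77 F [ 1.6  0.1 -0.3] w 0.0206 gf 99.1 tilt [-6.e-04  2.e-04 -1.e+00]
shift [-0.0001  0.0007  0.0027] turn 0.03
t11.33 tcp [0.5159 0.0594 0.1447] yawY -12.78 F [-2.8  0.9  5.5] w 0.0204 gf 100.2 tilt [-1.e-04  2.e-04 -1.e+00]
shift [-0.0002  0.0004  0.0127] turn 0.02
t11.42 tcp [0.5159 0.0594 0.1447] yawY -12.77 F [-2.7 -0.4  4.2] w 0.0211 gf 100.2 tilt [-1.e-04  1.e-04 -1.e+00]
shift [-0.0002  0.0003  0.0127] turn 0.03
```

```bash

python3 -m inch '[{"claw":-1,"delta_pos":[0,-0.0005,0.001],"turn":0},{"claw":-1,"delta_pos":[0,-0.001,0.0025],"turn":0},{"claw":-1,"delta_pos":[0,-0.0015,0.004],"turn":0},{"claw":-1,"delta_pos":[0,-0.002,0.0055],"turn":0},{"claw":-1,"delta_pos":[0,-0.002,0.0055],"turn":0}]' >/dev/null
python3 d.py 0.5162 0.0592 0.132 -12.8
python3 -m inch '[{"claw":-1,"delta_pos":[0,-0.0005,0.001],"turn":0},{"claw":-1,"delta_pos":[0,-0.001,0.0025],"turn":0},{"claw":-1,"delta_pos":[0,-0.0015,0.004],"turn":0},{"claw":-1,"delta_pos":[0,-0.002,0.0055],"turn":0},{"claw":-1,"delta_pos":[0,-0.002,0.0055],"turn":0}]' >/dev/null
for i in 1 2; do python3 -m inch '[{"claw":-1,"delta_pos":[0,0,0],"turn":0}]' >/dev/null;python3 d.py 0.5162 0.0592 0.132 -12.8; done
```

```text
t11.83 tcp [0.515  0.0598 0.14  ] yawY -12.77 F [-1.8  1.   6.5] w 0.0208 gf 100.1 tilt [ 0.0031 -0.     -1.    ]
shift [-0.0003  0.0013  0.008 ] turn 0.03
t12.33 tcp [0.514  0.0601 0.1347] yawY -12.77 F [1.8 0.2 4.8] w 0.0210 gf 99.8 tilt [ 5.9e-03 -4.0e-04 -1.0e+00]
shift [-0.0004  0.0023  0.0027] turn 0.03
t12.42 tcp [0.514  0.0601 0.1347] yawY -12.77 F [0.6 0.  5.6] w 0.0205 gf 99.8 tilt [ 5.9e-03 -3.0e-04 -1.0e+00]
shift [-0.0004  0.0023  0.0027] turn 0.03
```

```bash

python3 -m inch '[{"claw":-1,"delta_pos":[0,-0.0004,0.001],"turn":0},{"claw":-1,"delta_pos":[0,-0.0008,0.002],"turn":0},{"claw":-1,"delta_pos":[0,-0.001,0.0025],"turn":0},{"claw":-1,"delta_pos":[0,-0.001,0.0025],"turn":0},{"claw":-1,"delta_pos":[0,-0.001,0.0025],"turn":0}]' >/dev/null
python3 d.py 0.4943 -0.0304 0.182 -12.8
python3 -m inch '[{"claw":-1,"delta_pos":[0,0,-0.008],"turn":0},{"claw":-1,"delta_pos":[0,0,-0.02],"turn":0},{"claw":-1,"delta_pos":[0,0,-0.035],"turn":0},{"claw":-1,"delta_pos":[0,0,-0.048],"turn":0},{"claw":-1,"delta_pos":[0,0,-0.048],"turn":0}]' >/dev/null
python3 d.py 0.4943 -0.0304 0.182 -12.8
python3 -m inch '[{"claw":-1,"delta_pos":[-0.02,0,0],"turn":0},{"claw":-1,"delta_pos":[-0.05,0.0005,0],"turn":0},{"claw":-1,"delta_pos":[-0.08,0.001,0],"turn":0},{"claw":-1,"delta_pos":[-0.0925,0.001,0],"turn":0},{"claw":-1,"delta_pos":[-0.0925,0.001,0],"turn":0}]' >/dev/null
for i in 1 2 3; do python3 -m inch '[{"claw":-1,"delta_pos":[0,0,0],"turn":0},{"claw":-1,"delta_pos":[0,0,0],"turn":0}]' >/dev/null;python3 d.py 0.4943 -0.0304 0.145 -12.8; done
```

```text
t12.83 tcp [0.5129 0.0602 0.1314] yawY -12.77 F [ 4.5 -0.4  3.2] w 0.0210 gf 99.5 tilt [ 5.9e-03 -6.0e-04 -1.0e+00]
shift [-0.0924  0.0022 -0.0507] turn 0.03
t13.25 tcp [0.5109 0.0607 0.1802] yawY -12.76 F [ 0.4  0.1 -0.3] w 0.0212 gf 99.2 tilt [ 3.e-04  2.e-04 -1.e+00]
shift [-0.0925  0.004  -0.0018] turn 0.04
t13.83 tcp [ 0.4906 -0.0292  0.1772] yawY -12.77 F [ 0.   0.  -0.5] w 0.0209 gf 99.2 tilt [-0.0024  0.0012 -1.    ]
shift [-0.0003  0.0039  0.0322] turn 0.03
t14.00 tcp [ 0.4912 -0.029   0.1778] yawY -12.70 F [-0.2  0.9 -1. ] w 0.0212 gf 99.2 tilt [-9.e-04  5.e-04 -1.e+00]
shift [-0.0007  0.0033  0.0328] turn 0.10
t14.17 tcp [ 0.4914 -0.0294  0.1781] yawY -12.72 F [ 0.6  0.4 -0.4] w 0.0210 gf 99.2 tilt [-3.e-04  1.e-04 -1.e+00]
shift [-0.0003  0.003   0.0331] turn 0.08
```

```bash

python3 -m inch '[{"claw":-1,"delta_pos":[0,0.003,0.005],"turn":0},{"claw":-1,"delta_pos":[0,0.003,0.016],"turn":0},{"claw":-1,"delta_pos":[0,0.003,0.027],"turn":0},{"claw":-1,"delta_pos":[0,0.003,0.036],"turn":0},{"claw":-1,"delta_pos":[0,0.003,0.036],"turn":0}]' >/dev/null
for i in 1 2; do python3 -m inch '[{"claw":-1,"delta_pos":[0,0,0],"turn":0},{"claw":-1,"delta_pos":[0,0,0],"turn":0}]' >/dev/null;python3 d.py 0.4943 -0.0304 0.125 -12.8; done
python3 -m inch '[{"claw":-1,"delta_pos":[0,-0.0003,0.002],"turn":0},{"claw":-1,"delta_pos":[0,-0.0006,0.004],"turn":0},{"claw":-1,"delta_pos":[0,-0.001,0.006],"turn":0},{"claw":-1,"delta_pos":[0,-0.0015,0.008],"turn":0},{"claw":-1,"delta_pos":[0,-0.0015,0.008],"turn":0}]' >/dev/null
for i in 1 2; do python3 -m inch '[{"claw":-1,"delta_pos":[0,0,0],"turn":0}]' >/dev/null;python3 d.py 0.4943 -0.0304 0.125 -12.8; done
```

```text
t14.75 tcp [ 0.4939 -0.0306  0.1418] yawY -12.78 F [-0.  -0.4 -0.8] w 0.0207 gf 99.2 tilt [-1.7e-03  4.0e-04 -1.0e+00]
shift [0.0002 0.0004 0.0168] turn 0.02
t14.92 tcp [ 0.4942 -0.0306  0.1423] yawY -12.77 F [ 0.7  1.3 -0.4] w 0.0210 gf 99.2 tilt [-5.e-04  1.e-04 -1.e+00]
shift [0.0002 0.0001 0.0173] turn 0.03
t15.42 tcp [ 0.4939 -0.0306  0.135 ] yawY -12.77 F [ 1.8 -0.9  3.6] w 0.0208 gf 99.9 tilt [ 2.8e-03 -9.0e-04 -1.0e+00]
shift [0.0003 0.0004 0.01  ] turn 0.03
t15.50 tcp [ 0.4938 -0.0306  0.135 ] yawY -12.77 F [ 2.  -1.1  4.1] w 0.0208 gf 99.8 tilt [ 2.7e-03 -8.0e-04 -1.0e+00]
shift [0.0003 0.0004 0.01  ] turn 0.03
```

```bash

python3 -m inch '[{"claw":-1,"delta_pos":[0,-0.0003,0.002],"turn":0},{"claw":-1,"delta_pos":[0,-0.0006,0.004],"turn":0},{"claw":-1,"delta_pos":[0,-0.001,0.006],"turn":0},{"claw":-1,"delta_pos":[0,-0.001,0.006],"turn":0},{"claw":-1,"delta_pos":[0,-0.001,0.006],"turn":0}]' >/dev/null
python3 d.py 0.4943 -0.0304 0.125 -12.8
python3 -m inch '[{"claw":-1,"delta_pos":[0,-0.0003,0.001],"turn":0},{"claw":-1,"delta_pos":[0,-0.0005,0.002],"turn":0},{"claw":-1,"delta_pos":[0,-0.0008,0.003],"turn":0},{"claw":-1,"delta_pos":[0,-0.0008,0.003],"turn":0},{"claw":-1,"delta_pos":[0,-0.0008,0.003],"turn":0}]' >/dev/null
python3 d.py 0.4943 -0.0304 0.125 -12.8
```

```text
t15.92 tcp [ 0.4923 -0.0302  0.128 ] yawY -12.78 F [ 3.6 -0.7  2. ] w 0.0208 gf 99.6 tilt [ 1.3e-03 -4.0e-04 -1.0e+00]
shift [0.0003 0.002  0.003 ] turn 0.02
t16.33 tcp [ 0.491  -0.0299  0.125 ] yawY -12.78 F [ 4.1 -2.1  2.4] w 0.0209 gf 99.6 tilt [-2.e-04  0.e+00 -1.e+00]
shift [ 0.0002  0.0033 -0.    ] turn 0.02
```

```bash

python3 -m inch '[{"claw":-1,"delta_pos":[0,0.0005,-0.008],"turn":0},{"claw":-1,"delta_pos":[0,0.001,-0.02],"turn":0},{"claw":-1,"delta_pos":[0,0.001,-0.035],"turn":0},{"claw":-1,"delta_pos":[0,0.001,-0.053],"turn":0},{"claw":-1,"delta_pos":[0,0.001,-0.053],"turn":0}]' >/dev/null
python3 d.py 0.5137 0.0595 0.182 -12.8
python3 -m inch '[{"claw":-1,"delta_pos":[0.02,0.001,0],"turn":0},{"claw":-1,"delta_pos":[0.05,0.002,0],"turn":0},{"claw":-1,"delta_pos":[0.08,0.003,0],"turn":0},{"claw":-1,"delta_pos":[0.0925,0.003,0],"turn":0},{"claw":-1,"delta_pos":[0.0925,0.003,0],"turn":0}]' >/dev/null
for i in 1 2 3; do python3 -m inch '[{"claw":-1,"delta_pos":[0,0,0],"turn":0},{"claw":-1,"delta_pos":[0,0,0],"turn":0}]' >/dev/null;python3 d.py 0.5137 0.0595 0.138 -12.8; done
```

```text
t16.75 tcp [ 0.4925 -0.03    0.1813] yawY -12.75 F [ 0.3 -0.5  0.6] w 0.0207 gf 99.3 tilt [ 1.4e-03 -3.0e-04 -1.0e+00]
shift [ 0.092   0.001  -0.0007] turn 0.05
t17.33 tcp [0.5146 0.0589 0.1774] yawY -12.77 F [ 0.6  1.1 -1.4] w 0.0211 gf 99.2 tilt [-2.3e-03 -5.0e-04 -1.0e+00]
shift [ 0.0005 -0.0009  0.0394] turn 0.03
t17.50 tcp [0.5152 0.0585 0.1779] yawY -12.85 F [-0.5 -0.4 -0.9] w 0.0207 gf 99.2 tilt [-7.e-04 -2.e-04 -1.e+00]
shift [ 0.0007 -0.0016  0.0399] turn -0.05
t17.67 tcp [0.5154 0.0588 0.1781] yawY -12.83 F [-0.6  0.5 -1. ] w 0.0205 gf 99.2 tilt [-1.e-04 -0.e+00 -1.e+00]
shift [ 0.0003 -0.0018  0.0401] turn -0.03
```

```bash

python3 -m inch '[{"claw":-1,"delta_pos":[0,-0.002,0.005],"turn":0},{"claw":-1,"delta_pos":[0,-0.002,0.018],"turn":0},{"claw":-1,"delta_pos":[0,-0.002,0.030],"turn":0},{"claw":-1,"delta_pos":[0,-0.002,0.038],"turn":0},{"claw":-1,"delta_pos":[0,-0.002,0.038],"turn":0}]' >/dev/null
for i in 1 2; do python3 -m inch '[{"claw":-1,"delta_pos":[0,0,0],"turn":0},{"claw":-1,"delta_pos":[0,0,0],"turn":0}]' >/dev/null;python3 d.py 0.5137 0.0595 0.125 -12.8; done
python3 -m inch '[{"claw":-1,"delta_pos":[0,-0.0003,0.002],"turn":0},{"claw":-1,"delta_pos":[0,-0.0006,0.004],"turn":0},{"claw":-1,"delta_pos":[0,-0.001,0.006],"turn":0},{"claw":-1,"delta_pos":[0,-0.0015,0.008],"turn":0},{"claw":-1,"delta_pos":[0,-0.0015,0.008],"turn":0}]' >/dev/null
python3 d.py 0.5137 0.0595 0.125 -12.8
```

```text
t18.25 tcp [0.5138 0.0599 0.1404] yawY -12.77 F [ 0.5  0.5 -0.6] w 0.0211 gf 99.2 tilt [ 4.e-04 -1.e-04 -1.e+00]
shift [-0.0004 -0.      0.0154] turn 0.03
t18.42 tcp [0.514  0.0599 0.1409] yawY -12.77 F [-0.3 -0.3 -0.9] w 0.0210 gf 99.2 tilt [ 1.5e-03 -1.0e-04 -1.0e+00]
shift [-0.0004 -0.0003  0.0159] turn 0.03
t18.83 tcp [0.5117 0.0603 0.1315] yawY -12.77 F [ 0.4  0.8 -0.5] w 0.0209 gf 99.2 tilt [-7.e-04  1.e-04 -1.e+00]
shift [-0.0003  0.0021  0.0065] turn 0.03
```

```bash

python3 -m inch '[{"claw":-1,"delta_pos":[0,0,0.002],"turn":0},{"claw":-1,"delta_pos":[0,0,0.004],"turn":0},{"claw":-1,"delta_pos":[0,0,0.0055],"turn":0},{"claw":-1,"delta_pos":[0,0,0.0065],"turn":0},{"claw":-1,"delta_pos":[0,0,0.0065],"turn":0}]' >/dev/null
for i in 1 2; do python3 -m inch '[{"claw":-1,"delta_pos":[0,0,0],"turn":0}]' >/dev/null; python3 d.py 0.5137 0.0595 0.125 -12.8;done
```

```text
t19.33 tcp [0.5124 0.0601 0.1257] yawY -12.77 F [ 1.6 -0.5 -1.7] w 0.0212 gf 99.4 tilt [ 1.e-03 -2.e-04 -1.e+00]
shift [-0.0003  0.0014  0.0007] turn 0.03
t19.42 tcp [0.5124 0.0601 0.1257] yawY -12.77 F [ 2.  -0.6 -2. ] w 0.0207 gf 99.3 tilt [ 9.e-04 -2.e-04 -1.e+00]
shift [-0.0003  0.0014  0.0007] turn 0.03
```

```bash

python3 -m inch '[{"claw":-1,"delta_pos":[0,-0.0005,0.0005],"turn":0},{"claw":-1,"delta_pos":[0,-0.001,0.0007],"turn":0},{"claw":-1,"delta_pos":[0,-0.001,0.0007],"turn":0},{"claw":-1,"delta_pos":[0,-0.001,0.0007],"turn":0}]' >/dev/null
python3 d.py 0.5137 0.0595 0.125 -12.8
python3 -m inch '[{"claw":-1,"delta_pos":[0,0.0005,-0.008],"turn":0},{"claw":-1,"delta_pos":[0,0.001,-0.02],"turn":0},{"claw":-1,"delta_pos":[0,0.001,-0.045],"turn":0},{"claw":-1,"delta_pos":[0,0.001,-0.08],"turn":0},{"claw":-1,"delta_pos":[0,0.001,-0.09],"turn":0}]' >/dev/null
python3 -m inch '[{"claw":-1,"delta_pos":[-0.03,0,0],"turn":0},{"claw":-1,"delta_pos":[-0.07,0,0],"turn":-1},{"claw":-1,"delta_pos":[-0.11,0.0,0],"turn":-2},{"claw":-1,"delta_pos":[-0.15,0,0],"turn":-3},{"claw":-1,"delta_pos":[-0.19,0,0],"turn":-3.4}]' >/dev/null
python3 d.py 0.4725 -0.3478 0.206 -9.37
python3 look.py f >/dev/null; python3 - <<'E'
import cv2,numpy as np
t=cv2.imread('pics/top_f.png');s=cv2.imread('pics/side_f.png')
o=np.zeros((600,797,3),'uint8');o[:,:400]=cv2.resize(t[170:230,270:310] if 0 else t[160:235,265:315],(400,600),interpolation=2);o[:,400:797]=cv2.resize(s[150:240,290:350],(397,600),interpolation=2)
cv2.imwrite('pics/f1.png',np.clip(o*1.4,0,255).astype('uint8'))
E
```

```text
t19.75 tcp [0.512  0.0602 0.1256] yawY -12.77 F [ 4.  -1.5  0.8] w 0.0210 gf 99.2 tilt [ 2.8e-03 -4.0e-04 -1.0e+00]
shift [-0.0003  0.0018  0.0006] turn 0.03
t20.58 tcp [ 0.4684 -0.1258  0.215 ] yawY -9.28 F [ 1.4  0.1 -1.6] w 0.0204 gf 99.2 tilt [-0.002   0.0015 -1.    ]
shift [-0.2185  0.0398  0.0087] turn 0.09
```

View pics/f1.png

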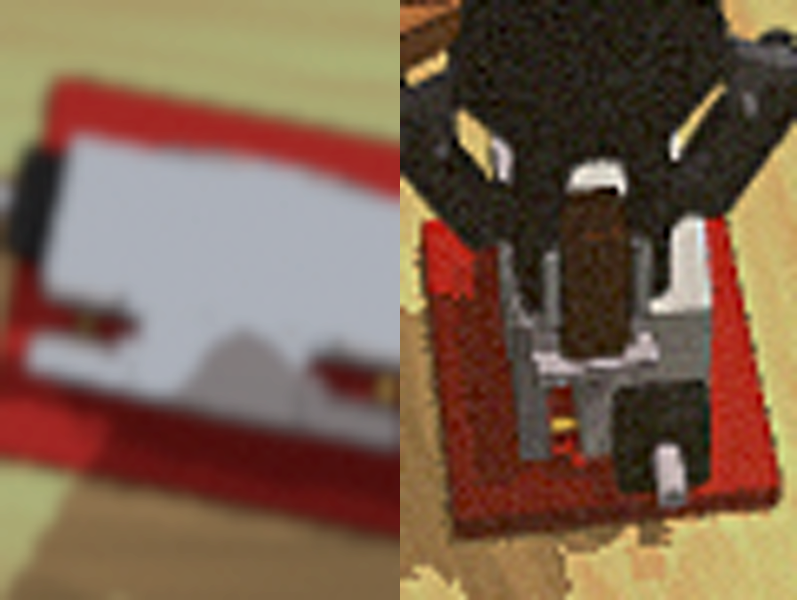

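The top crop shows both notches open, the left at about (85,320) and the right at about (350,375), and roughly even. I'll move above the rack and measure the openings with a clear view before returning the wedge.

```bash

python3 -m inch '[{"claw":-1,"delta_pos":[-0.035,0.006,0],"turn":0},{"claw":-1,"delta_pos":[-0.075,0.013,0],"turn":0},{"claw":-1,"delta_pos":[-0.115,0.021,0],"turn":0},{"claw":-1,"delta_pos":[-0.155,0.028,0],"turn":0},{"claw":-1,"delta_pos":[-0.19,0.035,0],"turn":0}]' >/dev/null
python3 -m inch '[{"claw":-1,"delta_pos":[-0.02,0.004,0],"turn":0},{"claw":-1,"delta_pos":[-0.027,0.005,0],"turn":0},{"claw":-1,"delta_pos":[-0.027,0.005,0],"turn":0},{"claw":-1,"delta_pos":[-0.027,0.005,0],"turn":0},{"claw":-1,"delta_pos":[-0.027,0.005,0],"turn":0}]' >/dev/null
python3 d.py 0.4725 -0.3478 0.186 -9.37
python3 look.py g >/dev/null; python3 - <<'E'
from geo import *
np.set_printoptions(precision=1,suppress=True)
a=np.radians(-12.8);X=np.array([np.cos(a),np.sin(a),0]);Y=np.array([-np.sin(a),np.cos(a),0])
O=np.array([.5074+.0015*.975,.014-.0015*.222,.1])-.0014*X
for f in 'a','g':
    t=cv2.imread(f'pics/top_{f}.png').astype(np.float32)
    xs=np.arange(-.036,.012,.0005)
    for nm,ys in(('L',(42,46,50)),('R',(-42,-46,-50))):
        g=0
        for y in ys:
            p=proj("top",[O+x*X+y/1000*Y for x in xs]).astype(np.float32)
            g=g+cv2.remap(t,p[:,None,0],p[:,None,1],cv2.INTER_LINEAR)[:,0,1]
        g/=3; d=np.gradient(g)
        i=np.where(xs>-.024)[0]; 
        pk=[k for k in range(1,len(d)-1) if abs(d[k])>1.2 and abs(d[k])>=abs(d[k-1]) and abs(d[k])>abs(d[k+1])]
        print(f,nm,[(round(xs[k]*1000,1),round(float(d[k]),1)) for k in pk])
E
```

```text
t21.52 tcp [ 0.4743 -0.3438  0.2147] yawY -9.29 F [-0.2 -0.2 -0.7] w 0.0210 gf 99.2 tilt [-8.0e-04  1.6e-03 -1.0e+00]
shift [-0.0043 -0.001   0.0287] turn 0.08
a L [(np.float64(-15.5), 6.9), (np.float64(-3.5), -4.9), (np.float64(2.5), 4.9)]
a R [(np.float64(-15.5), 6.8), (np.float64(-3.5), -5.0), (np.float64(3.0), 5.1)]
g L [(np.float64(-22.5), 7.7), (np.float64(-10.5), -6.8), (np.float64(1.0), 6.3), (np.float64(2.0), 6.4)]
g R [(np.float64(-23.5), 7.7), (np.float64(-11.0), -6.3), (np.float64(-9.5), -5.8), (np.float64(1.0), 6.0), (np.float64(2.0), 6.2)]
```

The outer cover edge has moved 7.0 mm (L) and 8.0 mm (R), so both ends are open by more than 5 mm and even to 1 mm. Now I'll hang the wedge back.

```bash

python3 -m inch '[{"claw":-1,"delta_pos":[-0.002,-0.001,0.005],"turn":0},{"claw":-1,"delta_pos":[-0.004,-0.001,0.015],"turn":0},{"claw":-1,"delta_pos":[-0.004,-0.001,0.027],"turn":0},{"claw":-1,"delta_pos":[-0.004,-0.001,0.027],"turn":0},{"claw":-1,"delta_pos":[-0.004,-0.001,0.027],"turn":0}]' >/dev/null
for i in 1 2 3; do python3 -m inch '[{"claw":-1,"delta_pos":[0,0,0],"turn":0},{"claw":-1,"delta_pos":[0,0,0],"turn":0}]' >/dev/null; python3 d.py 0.4725 -0.3478 0.125 -9.37;done
```

```text
t22.20 tcp [ 0.4727 -0.3497  0.1882] yawY -9.38 F [ 1.3 -0.3 -0.9] w 0.0207 gf 99.2 tilt [ 4.e-04 -4.e-04 -1.e+00]
shift [ 0.0019 -0.0005  0.0632] turn -0.01
t22.37 tcp [ 0.4728 -0.3498  0.1885] yawY -9.38 F [-0.2 -0.3 -1.7] w 0.0205 gf 99.2 tilt [ 7.e-04 -7.e-04 -1.e+00]
shift [ 0.0019 -0.0006  0.0635] turn -0.01
t22.53 tcp [ 0.4726 -0.3496  0.1882] yawY -9.37 F [-0.6 -0.9 -1.1] w 0.0206 gf 99.2 tilt [ 3.e-04 -4.e-04 -1.e+00]
shift [ 0.0018 -0.0004  0.0632] turn -0.00
```

```bash

python3 -m inch '[{"claw":-1,"delta_pos":[0.002,0,0.01],"turn":0},{"claw":-1,"delta_pos":[0.002,0,0.03],"turn":0},{"claw":-1,"delta_pos":[0.002,0,0.05],"turn":0},{"claw":-1,"delta_pos":[0.002,0,0.063],"turn":0},{"claw":-1,"delta_pos":[0.002,0,0.063],"turn":0}]' >/dev/null
for i in 1 2; do python3 -m inch '[{"claw":-1,"delta_pos":[0,0,0],"turn":0},{"claw":-1,"delta_pos":[0,0,0],"turn":0}]' >/dev/null; python3 d.py 0.4725 -0.3478 0.084 -9.37;done
```

```text
t23.12 tcp [ 0.4734 -0.348   0.1258] yawY -9.37 F [-0.4 -0.7 -0.1] w 0.0214 gf 99.2 tilt [ 0.0011 -0.0011 -1.    ]
shift [ 0.0001 -0.0009  0.0418] turn -0.00
t23.28 tcp [ 0.4736 -0.3482  0.1264] yawY -9.37 F [ 0.6 -0.4 -0.9] w 0.0212 gf 99.2 tilt [ 0.0019 -0.002  -1.    ]
shift [ 0.0003 -0.0012  0.0424] turn -0.00
```

```bash

python3 -m inch '[{"claw":-1,"delta_pos":[0,-0.001,0.008],"turn":0},{"claw":-1,"delta_pos":[0,-0.001,0.018],"turn":0},{"claw":-1,"delta_pos":[0,-0.001,0.028],"turn":0},{"claw":-1,"delta_pos":[0,-0.001,0.037],"turn":0},{"claw":-1,"delta_pos":[0,-0.001,0.0405],"turn":0}]' >/dev/null
for i in 1 2; do python3 -m inch '[{"claw":-1,"delta_pos":[0,0,0],"turn":0},{"claw":-1,"delta_pos":[0,0,0],"turn":0}]' >/dev/null; python3 d.py 0.4725 -0.3478 0.084 -9.37;done
```

```text
t23.87 tcp [ 0.4715 -0.347   0.0839] yawY -9.37 F [-1.1  1.9  1.1] w 0.0210 gf 99.6 tilt [-0.0014  0.0013 -1.    ]
shift [-0.0006  0.0011 -0.0001] turn 0.00
t24.03 tcp [ 0.4717 -0.3472  0.0839] yawY -9.37 F [ 0.8  0.1 -1.2] w 0.0210 gf 99.6 tilt [-2.e-04  2.e-04 -1.e+00]
shift [-0.0004  0.0008 -0.0001] turn -0.00
```

```bash

python3 -m inch '[{"claw":-0.3,"delta_pos":[0,0,0],"turn":0},{"claw":0,"delta_pos":[0,0,0],"turn":0},{"claw":0.5,"delta_pos":[0,0,0],"turn":0},{"claw":1,"delta_pos":[0,0,0],"turn":0},{"claw":1,"delta_pos":[0,0,0],"turn":0}]' >/dev/null
python3 -m inch '[{"claw":1,"delta_pos":[0,0,0],"turn":0},{"claw":1,"delta_pos":[0,0,0],"turn":0},{"claw":1,"delta_pos":[0,0,0],"turn":0},{"claw":1,"delta_pos":[0,0,-0.01],"turn":0},{"claw":1,"delta_pos":[0,0,-0.03],"turn":0}]' >/dev/null
python3 -m inch '[{"claw":1,"delta_pos":[0,0,-0.03],"turn":0},{"claw":1,"delta_pos":[0,0,-0.06],"turn":0},{"claw":1,"delta_pos":[0,0,-0.09],"turn":0},{"claw":1,"delta_pos":[0,0,-0.12],"turn":0},{"claw":1,"delta_pos":[0,0,-0.12],"turn":0}]' >/dev/null
python3 -m inch '[{"claw":1,"delta_pos":[-0.03,0,0],"turn":0},{"claw":1,"delta_pos":[-0.07,0,0],"turn":0},{"claw":1,"delta_pos":[-0.11,0,0],"turn":0},{"claw":1,"delta_pos":[-0.15,0,0],"turn":0},{"claw":1,"delta_pos":[-0.16,0,0],"turn":0}]' >/dev/null
python3 -m inch '[{"claw":1,"delta_pos":[0,0,0],"turn":0},{"claw":1,"delta_pos":[0,0,0],"turn":0},{"claw":1,"delta_pos":[0,0,0],"turn":0}]' >/dev/null
python3 d.py 0.4725 -0.3478 0.084 -9.37
python3 look.py h >/dev/null; python3 - <<'E'
import cv2,numpy as np
t=cv2.imread('pics/top_h.png');s=cv2.imread('pics/side_h.png')
o=np.zeros((480,800,3),'uint8');o[:,:400]=cv2.resize(t[150:246,375:455] ,(400,480),interpolation=2);o[:,400:]=cv2.resize(s[235:355,300:400],(400,480),interpolation=2)
cv2.imwrite('pics/h1.png',np.clip(o*1.4,0,255).astype('uint8'))
E
```

```text
t25.95 tcp [ 0.4462 -0.5038  0.2343] yawY -9.32 F [ 0.4  0.2 -0.4] w 0.0851 gf 0.0 tilt [-1.0e-04  1.1e-03 -1.0e+00]
shift [0.158  0.0007 0.1505] turn 0.05
```

View pics/h1.png

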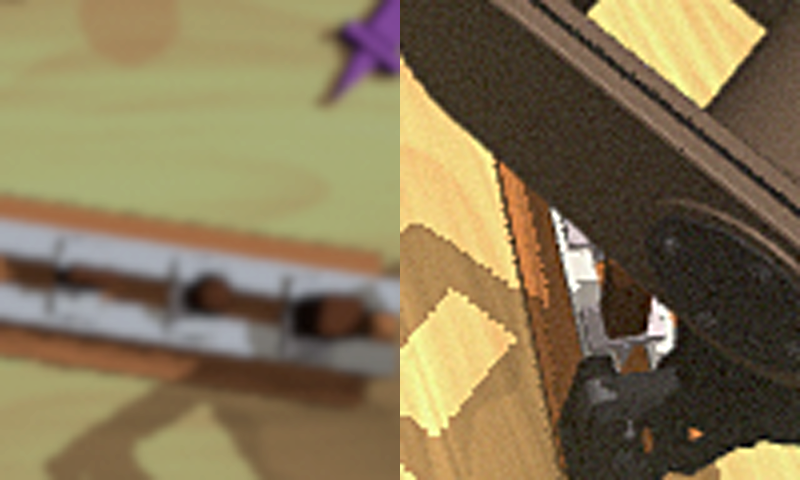

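The top crop shows the wedge handle at about (338,315), which is image (442.6,213), so it hangs upright in its original place. The punch and scraper haven't moved, and the gripper is clear. Handing in.

```bash
python3 -c "
from station import env
print(env.job_done())"
```

```text
the job is handed in; nothing more can be done
None
```

I've handed in the job (no verdict was returned): both ends of the cover stand open, about 7 mm left and 8 mm right by camera, the wedge hangs back upright in its original rack place, released, and the arm stands clear.

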